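Line up the quarter-turn fastener and hold the sampler's access panel shut

TASK

Get the sample changer's access panel ready for me to lock: turn the T-shaped quarter-turn fastener on the frame until its head lines up with the slot in the panel, then swing the hinged panel down over it and press it fully home against the frame, squeezing the foam gasket. Finish while still holding the panel pressed there, without turning the fastener back (I will lock it while you hold), and leave the cup, the jar and the screwdriver lying on the machine's deck where they are.

Things in the scene. Friction and masses are not known exactly. Their poses are not given: they have to be found in the camera images.
- sampler: The cream sample changer, fixed, 340 mm (its x) by 420 mm (its y), flat deck 130 mm above the bench. Origin: centre of its underside; x points away from the robot, y to its left, turned by its yaw. A bed of green and black cups at the far side rises 6 mm over the deck. The hatch is centred at x = -40 mm: hinge line along x at y = -100 mm, fastener at y = +60 mm.
- panel (a joint): Panel hinge, rad: 0 = fully shut on the frame, grows as it opens, 1.57 = upright. Stiff hinge: the panel stays where it is left (about 2 N at its free edge moves it). Let go when shut, it rides up on the foam gasket to 0.02-0.04; 6 to 9 N pressed down near its free edge, beside the slot, brings it to 0. If the fastener's head is out of line the panel stops on it at about 0.15.
- panel_hinge (a point): Middle of the panel's hinge line, 3.5 mm above the deck. The panel is a flat dark grey plate: 150 mm along the hinge (75 mm to either side of this point), 201 mm from hinge to free edge, 4 mm thick (2 mm either side of the hinge plane). Shut, it reaches from here along the sampler's +y; open, it stands above the hinge, outer face to the sampler's -y, with free space behind.
- panel_slot (a point): Centre of the panel's slot, on its outer (upper when shut) face, 160 mm from the hinge in the middle of the panel's width. The slot is 16 mm wide along the hinge and 48 mm long square to it.
- panel_edge (a point): Middle of the panel's free edge, 201 mm from the hinge.
- fastener (a joint): Turning angle of the fastener's head, rad: 0 = head parallel to the hinge line (crosswise, where it would lock the panel), 1.571 = head square to the hinge line, in line with the slot, at its end stop. Grows counter-clockwise seen from above; the head stays where it is left (friction about 0.04 Nm). It passes the slot from about 1.40 on.
- fastener_head (a point): Centre of the fastener's steel head, on its vertical axis, 19 mm above the deck. The head is a bar 36 mm long, 12 mm thick and 22 mm tall (8 to 30 mm above the deck) on a 10 mm neck, a dark groove along its top. Its length lies along the sampler's x turned by the fastener's angle. Through the shut panel it stands 24 mm proud.
- cup_mid (a point): Centre of a loose empty green sample cup, 25 mm wide, 48 mm tall, standing on the deck beyond the fastener's side; leave alone.
- jar_mid (a point): Centre of a loose brown jar with a black cap, 38 mm wide, 50 mm tall, standing on the deck beyond the fastener's side; leave alone.
- driver_grip (a point): Handle of a loose screwdriver, 150 mm long, lying on the deck beyond the hinge's side; leave alone.

How it is judged:
By the outcome, as a careful person would: the job done as asked, in the order asked, and still so for the second after the job is handed in, while the arm keeps its last pose, push and grip.
It also fails if it takes over 51 s, if anything falls off the work surface, if the arm or the gripper's body presses on something with over 40 N, if the wrist force passes 120 N, or if a joint passes its speed limit or range.

ROBOT

A 6-joint arm with a two-finger parallel gripper is mounted at the origin on the work surface. World frame = base frame: x ahead of the robot, y to its left, z up, the work surface at z = 0. Lengths are in mm, angles in degrees, forces in N, time in s.
With the tool pointing down it reaches from about 350 to 850 mm from the base axis. Payload 8.1 kg.
Tool frame: the origin (TCP) lies at the very end of the fingers, on their centre line; the grasp point (between the pads) lies 19 mm behind it; z points along the fingers, y is the direction in which the jaws open and shut (so a half turn about z gives the same grasp; the last joint's range is limited). The gripper opens to 85 mm and grips with 20 to 120 N. Pads are 22 mm wide; open, the fingers measure 114 mm over their backs; the gripper's body (76 mm by 85 mm) begins 54 mm behind the grasp point. The pads swing forward as they close: fully open they stand 13 mm farther back than shut.
Start: joints at [65.867, 7.471, 85.268, -0, 87.261, -4.893], TCP at [197.693, 566.5, 201.692] pointing down, gripper open.
Joint ranges: [-169.43, 169.43], [-51.17, 129.36], [1.28, 143.12], [-76.62, 256.62], [0, 156.53], [-152.29, 152.29]. Speed limits (degrees/s): [136.94, 136.94, 159.86, 180, 180, 180].

INTERFACE

Orientations are given as a 3x3 rotation matrix whose columns are the frame's x, y, z axes.
In Python, from station import ctrl gives the robot as it stands.
- The arm moves only by the shell command python3 -m inch 'ROWS' [FORCE]. ROWS is text: rows parted by semicolons, each of 5 numbers parted by spaces: the opening in per cent of the stroke, from 0 (shut) to 100 (fully open), then the shift along the tool's x, y, z in m, then the turn about the tool's z in degrees. A call has 1 to 5 rows; each row shifts and turns the commanded pose from where the row before left it, along the tool's axes as they then stand; what a row does not reach is not made up. A row lasts 1/8 s, in which the tool goes at most 62.5 mm and 10.7 degrees, less where a joint would pass 70% of its speed; a pose out of reach is approached as far as the arm can. A call with a gripper value outside its range is refused whole. The fingers move at their own pace and stop on an object; FORCE is the grip in N (left out, the last holds). Time passes only in rows, so rows that do not move let the fingers close. It gives the time, the measured TCP pose, the force and the opening at its end, in the units of the state.
- ctrl.state(): the state, without advancing time (a new reading comes with each control period).
- ctrl.capture(name): name is "scene" or "top" or "wrist"; returns the picture (384x512x3 uint8, red, green, blue); there is no depth.
- ctrl.camera_model(name): a dict with "fov_y" (degrees; the focal length in pixels is half the picture's height over the tangent of half this angle, whatever the lens; pixels are square), "cx", "cy" (the principal point, pixels), "pose" (4x4, takes a point from camera to world coordinates); the wrist camera has in their place "T_tool_cam" (4x4, takes a point from camera to tool coordinates, whose origin is the TCP and whose axes are the flange's). Camera axes: x right, y down, z forward; pixel columns grow to the right and rows downward; lengths in mm; the calibration is good to about 2 mm. A picture is of the moment at which its call begins: read the wrist's pose just before it. camera_model takes no time and is no camera call.
- ctrl.sign_off(): hands the job in, once; it reports no verdict.
Trained networks look in the newest picture that a camera, given by its name, has taken for a name from the list of things; names that differ only in an ending like _2 or _b are one class to them, and where a whole thing is asked for, a point or a joint stands for the part that bears it (a point fixed in the world has none). Each returns a list of dicts, best first, with "conf" (0 to 1); they miss things now and then, are a little off and sometimes report something else, mostly with a low value. They report only what shows in the picture. A call takes as long as a camera call.
- ctrl.regions_of(camera, name): "pixels" (384x512 bool, what is visible of it) and "pixel" ([column, row] in pixels, amid what is visible of it).
The state is a dict: "time_s": time; "joint_positions": joint angles; "dq": joint speeds; "joint_efforts": joint torques, N m; "position": TCP position; "ee_rot": TCP orientation; "contact_force": force on the tool from outside, world axes, zero at the start; "moment": the same for the moment, N m; "finger_gap": finger opening in mm.
Only numpy, scipy, OpenCV 4.12 (cv2) and the standard library are available. Lean on these libraries where they do the work, as an engineer would, in place of code of your own. Each camera call takes 0.05 s, during which the arm holds its last target.

## Working session

There is one attempt and no reset: what is moved stays moved. The work goes in short steps, Python scripts to look and compute and a shell command to move; the robot and the scene stay as the last step left them, time stands still between calls to the robot, and variables do not carry over. Pictures are saved under pics/ and viewed, and the job is handed in when it is done.

```bash
ls; mkdir -p pics; python3 - <<'E'
from station import ctrl
import cv2
for n in ["scene","top","wrist"]:
    im=ctrl.capture(n); cv2.imwrite(f"pics/{n}0.png",im[:,:,::-1])
    m=ctrl.camera_model(n); print(n,m)
print(ctrl.state())
E
```

```text
pics
scene {'fov_y': 57.23009910223697, 'cx': 252.23609240717389, 'cy': 193.93343937096716, 'pose': array([[ 4.44902507e-01,  6.13065868e-01, -6.52849141e-01,
         9.95577882e+02],
       [ 8.95521407e-01, -2.96269452e-01,  3.32062978e-01,
        -1.94234704e+02],
       [ 1.01572208e-02, -7.32376033e-01, -6.80824630e-01,
         5.93328368e+02],
       [ 0.00000000e+00,  0.00000000e+00,  0.00000000e+00,
         1.00000000e+00]])}
top {'fov_y': 55.519845508725346, 'cx': 250.01896350259773, 'cy': 194.72241519248118, 'pose': array([[ 8.38342808e-03, -9.81352183e-01,  1.92035443e-01,
         3.88913819e+02],
       [-9.99963828e-01, -7.95162641e-03,  3.01912440e-03,
         3.84821317e+01],
       [-1.43583022e-03, -1.92053807e-01, -9.81383347e-01,
         9.24116453e+02],
       [ 0.00000000e+00,  0.00000000e+00,  0.00000000e+00,
         1.00000000e+00]])}
wrist {'fov_y': 58.56849396567993, 'cx': 266.21217163082, 'cy': 190.8730716980148, 'T_tool_cam': array([[-7.02610792e-05, -9.57904102e-01, -2.87088360e-01,
         7.25091067e+01],
       [ 9.99999717e-01, -2.82433680e-04
[... 316 characters left out ...]
241715e-05,
        8.72616459e+01, -4.89271327e+00]), 'dq': array([ 0.04715761, -0.17027944, -0.19016957, -0.12188025,  0.03064724,
       -0.03625821]), 'joint_efforts': array([-2.07681542e-04, -5.70063865e+01, -5.01161528e+01, -2.62757358e-04,
        9.60411126e-03, -6.41008953e-06]), 'position': array([197.49065748, 566.07138306, 200.86800999]), 'ee_rot': array([[-9.44151716e-01,  3.29510521e-01, -5.94521261e-04],
       [ 3.29511035e-01,  9.44150788e-01, -1.32943373e-03],
       [ 1.23255317e-04, -1.45108845e-03, -9.99998940e-01]]), 'contact_force': array([-0.28086966, -0.51222842, -0.59814223]), 'moment': array([-0.01106194, -0.00797165,  0.00959678]), 'finger_gap': 85.32881139545228}
```

View pics/scene0.png

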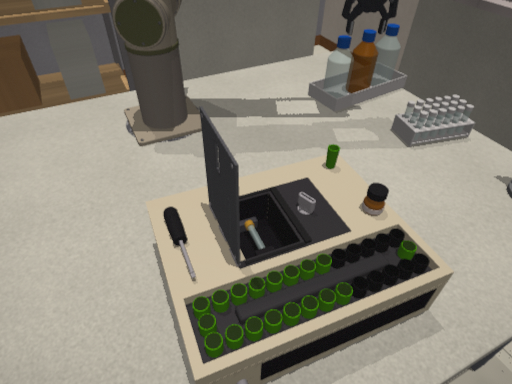

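View pics/top0.png

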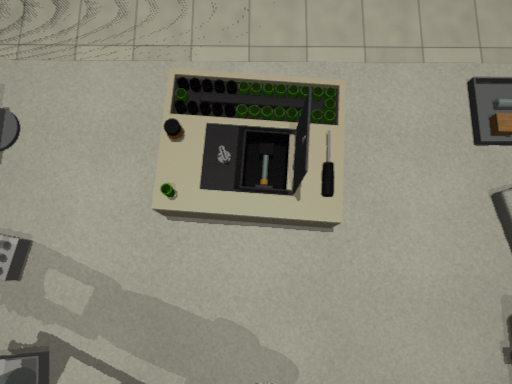

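View pics/wrist0.png

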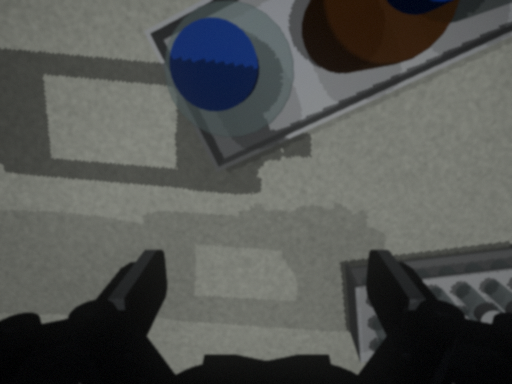

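The top view shows the deck (about columns 155-345, rows 72-215). The panel is near upright at column ~305, the fastener head is at about (223,154) and the cup, jar and driver are at (167,190), (173,128) and (328,180). Next I'll measure these with the networks.

```bash
cat > h.py <<'E'
import numpy as np
from station import ctrl
def cam(n,st=None):
    m=ctrl.camera_model(n); f=192/np.tan(np.radians(m['fov_y']/2))
    if 'pose' in m: P=m['pose']
    else:
        st=st or ctrl.state(); T=np.eye(4);T[:3,:3]=st['ee_rot'];T[:3,3]=st['position'];P=T@m['T_tool_cam']
    return f,m['cx'],m['cy'],P
def ray(c,px):
    f,cx,cy,P=c; d=P[:3,:3]@np.array([(px[0]-cx)/f,(px[1]-cy)/f,1]); return P[:3,3],d
def onz(c,px,z):
    o,d=ray(c,px); return o+d*(z-o[2])/d[2]
def proj(c,X):
    f,cx,cy,P=c; q=P[:3,:3].T@(np.asarray(X)-P[:3,3]); return np.array([cx+f*q[0]/q[2],cy+f*q[1]/q[2]])
def tri(c1,p1,c2,p2):
    A=np.zeros((3,3));b=np.zeros(3)
    for c,p in((c1,p1),(c2,p2)):
        o,d=ray(c,p);d=d/np.linalg.norm(d);M=np.eye(3)-np.outer(d,d);A+=M;b+=M@o
    return np.linalg.solve(A,b)
E
python3 - <<'E'
from h import *
import cv2
for n in ["scene","top"]:
    ctrl.capture(n)
    im=ctrl.capture(n)[:,:,::-1].copy()
    for t in ["sampler","panel","fastener","fastener_head","panel_slot","panel_edge"]:
        r=ctrl.regions_of(n,t)
        for q in r[:2]:
            m=q['pixels']; ys,xs=np.nonzero(m)
            rect=cv2.minAreaRect(np.c_[xs,ys].astype(np.float32))
            print(n,t,round(q['conf'],2),q['pixel'],m.sum(),rect)
            if t in("sampler","fastener","panel") and q is r[0]:
                np.save(f"m_{n}_{t}.npy",m)
                cs,_=cv2.findContours(m.astype(np.uint8),0,1); cv2.drawContours(im,cs,-1,(0,0,255) if t=="sampler" else (255,0,255),1)
    cv2.imwrite(f"pics/{n}1.png",im)
    if n=="top":
        cv2.imwrite("pics/top1z.png",cv2.resize(ctrl.capture("top")[60:230,145:355,::-1],None,fx=3.7,fy=3.5,interpolation=2))
print(ctrl.state()['time_s'])
E
```

```text
scene sampler 0.55 [278.4, 266.6] 47391 ((279.1081848144531, 223.89019775390625), (279.4280090332031, 281.6611633300781), 66.37062072753906)
scene panel 0.94 [221.7, 178.7] 3270 ((223.44493103027344, 183.6224822998047), (159.21119689941406, 33.21211624145508), 83.74596405029297)
scene fastener 0.8 [304.6, 197.8] 230 ((306.34613037109375, 201.7307891845703), (20.801258087158203, 13.590154647827148), 33.6900634765625)
scene fastener 0.44 [224.7, 182.3] 3354 ((223.02052307128906, 184.22540283203125), (159.7955780029297, 33.679298400878906), 84.80557250976562)
scene fastener_head 0.51 [306.1, 200.1] 223 ((306.3077087402344, 201.0384521484375), (19.969207763671875, 13.035454750061035), 33.690067291259766)
scene panel_slot 0.87 [222.2, 183.8] 3166 ((223.97006225585938, 184.58360290527344), (155.32565307617188, 32.52664566040039), 83.1572265625)
scene panel_edge 0.92 [220.8, 179.8] 3316 ((223.826416015625, 184.45703125), (161.25775146484375, 33.61296081542969), 83.58121490478516)
top sampler 0.91 [252.4, 149.4] 26280 ((251.62181091308594, 147.29441833496094), (190.79959106445312, 148.9775848388672), 4.085616588592529)
top panel 0.85 [304.5, 142.7] 1034 ((302.7417907714844, 141.56773376464844), (14.614639282226562, 101.77598571777344), 3.122130870819092)
top panel 0.4 [167.5, 189.1] 158 ((168.0, 189.5), (13.0, 14.0), 90.0)
top fastener_head 0.51 [223.9, 154.1] 64 ((223.8500213623047, 154.04998779296875), (14.546475410461426, 4.743415832519531), 71.56504821777344)
top panel_slot 0.67 [303.7, 145.7] 1059 ((302.3248596191406, 140.5449981689453), (13.77951717376709, 103.77301788330078), 3.122130870819092)
top panel_edge 0.98 [302.5, 143.7] 1043 ((302.30303955078125, 140.04461669921875), (13.590155601501465, 104.78288269042969), 3.1798300743103027)
top panel_edge 0.65 [222.6, 153.8] 105 ((223.85003662109375, 153.5500030517578), (18.024982452392578, 6.324555397033691), 71.56504821777344)
1.0
```

View pics/top1z.png

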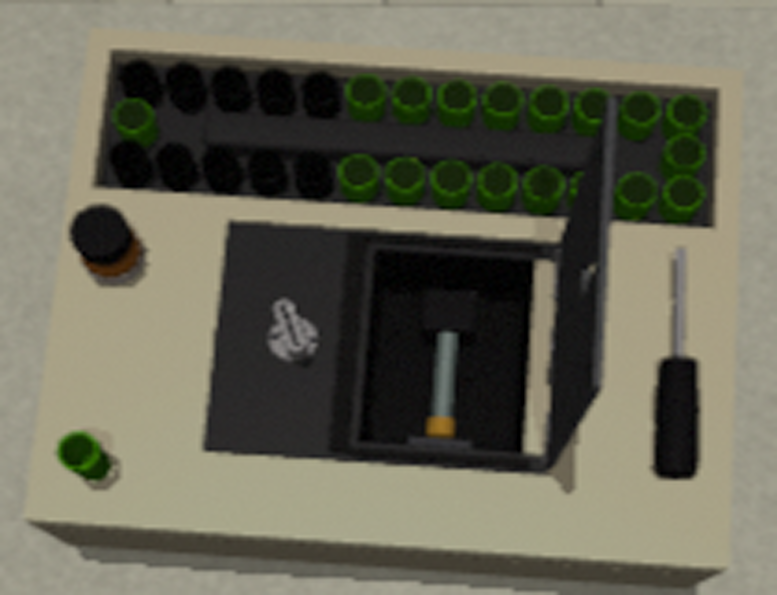

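```bash
python3 - <<'E'
from h import *
import cv2
c=cam("top")
im=cv2.imread("pics/scene0.png"); cv2.imwrite("pics/scene0z.png",cv2.resize(im[100:300,140:350],None,fx=3.7,fy=3,interpolation=2))
for p in [(172.5,73),(345.5,79.5),(345,222),(153.5,210)]: print(p,onz(c,p,130).round(1))
for p in [(208,124),(201.5,189.5),(295,194.5)]:print(p,onz(c,p,130).round(1))
E
```

```text
(172.5, 73) [837.3 227.4 130. ]
(345.5, 79.5) [ 823.6 -182.4  130. ]
(345, 222) [ 485.2 -167.2  130. ]
(153.5, 210) [508.3 253.1 130. ]
(208, 124) [709.7 139.2 130. ]
(201.5, 189.5) [555.3 149.  130. ]
(295, 194.5) [545.6 -58.8 130. ]
```

```bash
cat >> h.py <<'E'
def zp(u,v): return (145+(u+.5)/3.7-.5, 60+(v+.5)/3.5-.5)
E
python3 - <<'E'
from h import *
from scipy.optimize import least_squares
c=cam("top")
loc=np.array([(170,210),(170,-210),(-170,-210),(-170,210)],float)
W=np.array([onz(c,zp(*p),130)[:2] for p in [(92,28),(742,70),(727,568),(25,520)]])
print(W.round(1))
def R(a): return np.array([[np.cos(a),-np.sin(a)],[np.sin(a),np.cos(a)]])
s=least_squares(lambda v:((loc@R(v[2]).T+v[:2])-W).ravel(),[660,30,0])
x,y,a=s.x; print(x,y,np.degrees(a)); print(s.fun.reshape(-1,2).round(1))
S=lambda px,py,z:np.r_[R(a)@[px,py]+[x,y],z]
np.save("S.npy",s.x)
fh=S(-40,60,149);print("head",fh,"proj",proj(c,fh),proj(cam("scene"),fh))
h=S(-40,-100,133.5);print("hinge",h)
# head direction: top ends
e1,e2=[onz(c,zp(*p),160)for p in[(285,302),(303,345)]]
print(e1,e2)
# panel edge corners in top view: far upper (612,97), near (600,385)
for t in np.arange(1.2,2.0,.1):
    q=[S(-40+sx*75,-100+201*np.cos(t),133.5+201*np.sin(t)) for sx in(1,-1)]
    print(round(t,1),[((proj(c,k)-[144.5,59.5])*[3.7,3.5]).round() for k in q],[proj(cam("scene"),k).round() for k in q])
np.set_printoptions(suppress=True)
for n,p in(("head",fh),):
    print(np.hypot(*p[:2]))
E
```

```text
[[ 851.1  235.3]
 [ 823.2 -181.6]
 [ 485.3 -158.7]
 [ 512.3  258. ]]
667.9845844317404 38.22422127230058 -3.799653980109824
[[ 0.4  1.2]
 [ 0.5 -1. ]
 [-0.9 -1.4]
 [ 0.   1.1]]
head [632.04858216 100.74304836 149.        ] proj [223.32002137 153.96451313] [306.26319656 202.29604892]
hinge [621.44572224 -58.9052506  133.5       ]
[646.91770362 103.90579732 160.        ] [619.01552326  92.6599024  160.        ]
1.2 [array([459., 101.]), array([438., 384.])] [array([290., 161.]), array([246., 106.])]
1.3 [array([500.,  97.]), array([480., 384.])] [array([277., 161.]), array([234., 105.])]
1.4 [array([541.,  96.]), array([524., 384.])] [array([263., 162.]), array([222., 105.])]
1.5 [array([584.,  96.]), array([569., 386.])] [array([247., 164.]), array([209., 106.])]
1.6 [array([627.,  98.]), array([613., 389.])] [array([231., 168.]), array([196., 108.])]
1.7 [array([669., 103.]), array([657., 393.])] [array([215., 173.]), array([183., 111.])]
1.8 [array([709., 109.]), array([699., 397.])] [array([199., 179.]), array([170., 116.])]
1.9 [array([746., 117.]), array([738., 403.])] [array([183., 187.]), array([157., 122.])]
640.0270088086809
```

View pics/scene0z.png

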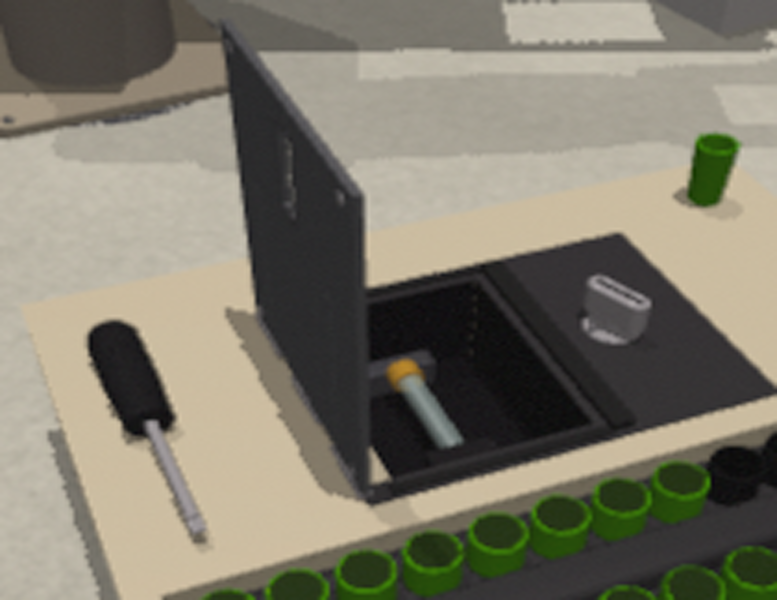

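```bash
python3 - <<'E'
from h import *
c=cam("scene"); a=onz(c,(140+590/3.7,100+282/3),160);b=onz(c,(140+649/3.7,100+301/3),160)
print(a,b,np.degrees(np.arctan2(*(a-b)[1::-1])),np.linalg.norm(a-b))
x,y,yaw=np.load("S.npy")
ct=cam("top")
for A in range(0,90,10):
    t=np.radians(A)+yaw; d=18*np.array([np.cos(t),np.sin(t),0]);h=np.array([632,100.7,160])
    print(A,[((proj(c,h+s*d)-[139.5,99.5])*[3.7,3]).round() for s in(1,-1)],[((proj(ct,h+s*d)-[144.5,59.5])*[3.7,3.5]).round() for s in(1,-1)])
E
```

```text
[617.44550496  94.07940879 160.        ] [643.9153651  110.84197837 160.        ] -147.65514454401213 31.331090548816025
0 [array([638., 315.]), array([602., 276.])] [array([293., 298.]), array([288., 353.])]
10 [array([644., 313.]), array([596., 278.])] [array([288., 298.]), array([293., 353.])]
20 [array([648., 311.]), array([592., 280.])] [array([283., 299.]), array([298., 352.])]
30 [array([652., 308.]), array([588., 283.])] [array([278., 301.]), array([303., 350.])]
40 [array([655., 305.]), array([585., 286.])] [array([273., 303.]), array([308., 348.])]
50 [array([656., 302.]), array([583., 289.])] [array([269., 306.]), array([312., 345.])]
60 [array([657., 298.]), array([582., 292.])] [array([265., 310.]), array([315., 341.])]
70 [array([656., 294.]), array([583., 296.])] [array([263., 314.]), array([318., 337.])]
80 [array([655., 291.]), array([584., 300.])] [array([261., 319.]), array([320., 332.])]
```

```bash
python3 -m inch '60 -0.047 -0.0247 -0.012 0;60 -0.047 -0.0247 -0.012 0;60 -0.047 -0.0247 -0.012 0;60 -0.047 -0.0247 -0.012 0;60 -0.047 -0.0247 -0.012 0' 40; python3 -m inch '60 -0.047 -0.0247 0 0;60 -0.047 -0.0247 0 0;60 -0.047 -0.0247 0 0;60 -0.047 -0.0247 0 0;60 -0.047 -0.0247 0 0'
```

```text
time_s: 1.62
position: [379.9, 371.1, 262.3]
ee_rot: [[-0.944, 0.329, 0.0], [0.329, 0.944, 0.0], [-0.0, 0.001, -1.0]]
contact_force: [0.2, 0.2, 0.1]
finger_gap: 51.3
time_s: 2.25
position: [561.1, 177.0, 261.9]
ee_rot: [[-0.944, 0.33, 0.0], [0.33, 0.944, 0.0], [-0.0, 0.0, -1.0]]
contact_force: [0.4, 0.5, 0.1]
finger_gap: 51.2
```

```bash
python3 -m inch '60 -0.047 -0.0247 0 0;60 -0.047 -0.0247 0 0;60 0 0 0 10.5;60 0 0 0 10.5;60 0 0 0 10.5'; python3 -m inch '60 0 0 0 10.5;60 0 0 0 10.5;60 0 0 0 10.5;60 0 0 0 10.5;60 0 0 0 10.5';python3 -m inch '60 0 0 0 10.5;60 0 0 0 10.5;60 0 0 0 10.5;60 0 0 0 10.5;60 0 0 0 10.5'
```

```text
time_s: 2.88
position: [632.6, 100.5, 261.5]
ee_rot: [[-0.628, 0.778, -0.0], [0.778, 0.628, 0.0], [0.0, -0.0, -1.0]]
contact_force: [0.1, 0.3, -0.8]
finger_gap: 51.4
time_s: 3.5
position: [632.5, 100.8, 261.6]
ee_rot: [[0.235, 0.972, -0.0], [0.972, -0.235, -0.0], [-0.0, -0.0, -1.0]]
contact_force: [0.1, -0.7, -0.1]
finger_gap: 51.4
time_s: 4.12
position: [632.5, 100.8, 261.6]
ee_rot: [[0.914, 0.405, -0.0], [0.405, -0.914, -0.0], [-0.0, -0.0, -1.0]]
contact_force: [-0.2, -0.4, -0.3]
finger_gap: 51.4
```

```bash
python3 - <<'E'
from h import *
import cv2
c=cam("wrist",ctrl.state()); im=ctrl.capture("wrist")[:,:,::-1].copy()
r=ctrl.regions_of("wrist","fastener_head")
for q in r: 
    ys,xs=np.nonzero(q['pixels']); print(q['conf'],q['pixel'],len(xs),cv2.minAreaRect(np.c_[xs,ys].astype(np.float32)))
p=proj(c,(632,100.7,160));print(p)
print(ctrl.state()['joint_positions'])
cv2.imwrite("pics/w1.png",cv2.resize(im,None,fx=1.5,fy=1.5))
E
```

```text
0.6 [264.5, 179.6] 617 ((266.1259460449219, 177.48130798339844), (15.081160545349121, 45.293418884277344), 2.8624050617218018)
[266.53505145 182.45322117]
[4.47087883e+00 1.28490891e+01 7.30541514e+01 1.65516989e-03
 9.41015469e+01 7.03518037e+01]
```

View pics/w1.png

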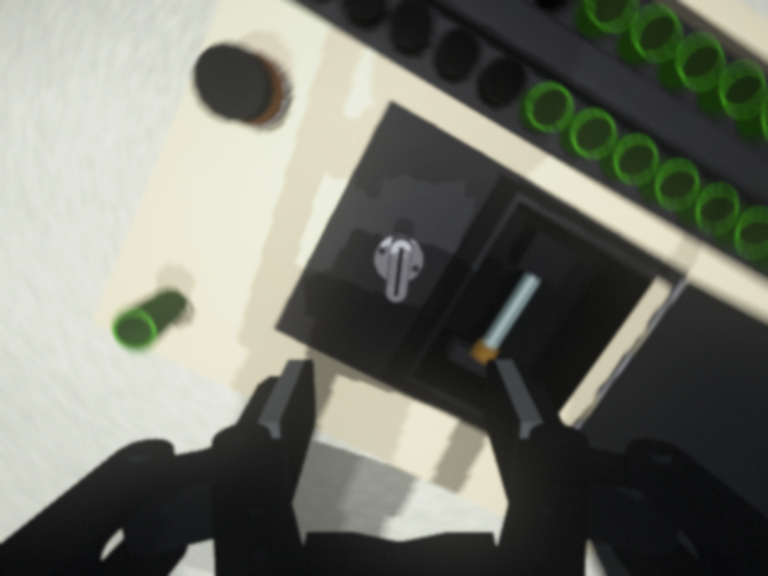

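```bash
python3 -m inch '60 0 0 0.03 3;60 0 0 0.03 0;60 0 0 0.03 0;60 0 0 0.02 0;60 0 0 0.013 0'; python3 -m inch '0 0 0 0 0;0 0 0 0 0;0 0 0 0 0;0 0 0 0 0' 40
```

```text
time_s: 4.85
position: [632.2, 100.8, 137.6]
ee_rot: [[0.931, 0.364, -0.001], [0.364, -0.931, -0.0], [-0.001, -0.0, -1.0]]
contact_force: [0.2, 0.1, 0.0]
finger_gap: 51.0
time_s: 5.35
position: [633.0, 100.8, 139.6]
ee_rot: [[0.932, 0.363, 0.001], [0.363, -0.932, 0.0], [0.001, 0.0, -1.0]]
contact_force: [-0.0, 0.4, -0.9]
finger_gap: 0.3
```

```bash
python3 - <<'E'
from h import *
import cv2
for n in["scene","wrist"]:
    im=ctrl.capture(n)[:,:,::-1].copy()
    if n=="scene": im=cv2.resize(im[100:300,180:390],None,fx=3.7,fy=3,interpolation=2)
    cv2.imwrite(f"pics/{n}2.png",im)
E
```

```text
(no output)
```

View pics/scene2.png

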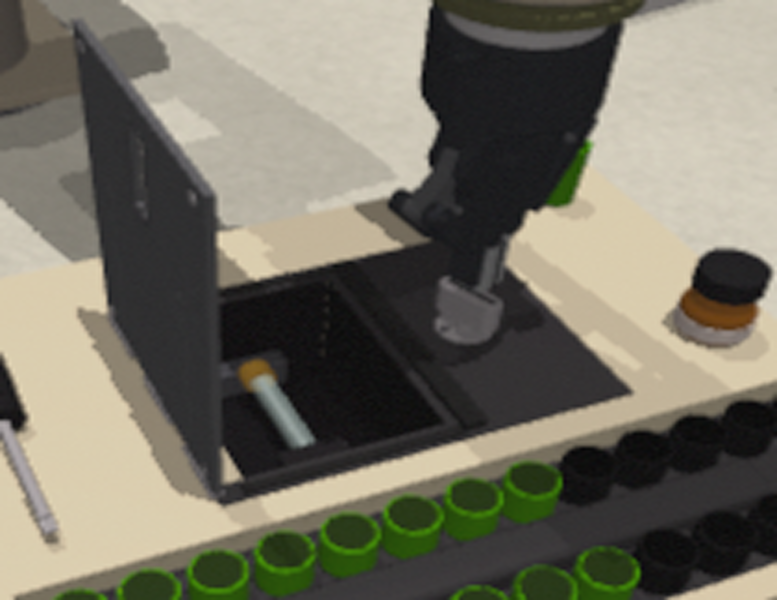

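View pics/wrist2.png

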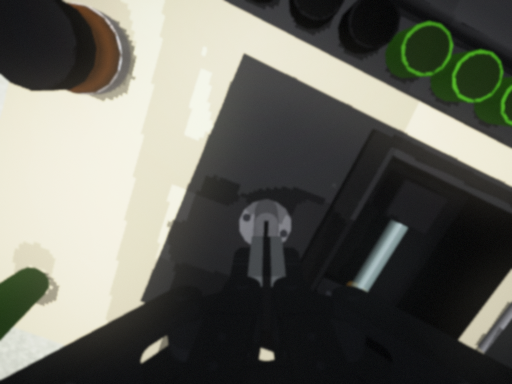

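```bash
python3 - <<'E'
from h import *
import cv2
s=ctrl.state(); print(s['position'],s['finger_gap'],s['contact_force'],s['moment'])
c=cam("scene");w=cam("wrist",s)
for n,P in(("tcp",s['position']),("head top",(632,100.7,160)),("base",(632,100.7,130))):
    print(n,proj(c,P),(proj(c,P)-[179.5,99.5])*[3.7,3],proj(w,P))
t=ctrl.state()['ee_rot'][:,0]
for k in(-18,18):
  P=np.array((632,100.7,160))+k*t; print((proj(c,P)-[179.5,99.5])*[3.7,3],proj(w,P))
im=cv2.imread("pics/wrist2.png")[180:330,190:340]; cv2.imwrite("pics/w2z.png",cv2.resize(im,None,fx=4,fy=4,interpolation=2))
E
```

```text
[632.75569179 100.84552117 139.15319473] -0.021124384277626744 [-1.53285897  0.34021201  0.70840223] [ 0.00383014 -0.00751056 -0.00093332]
tcp [305.90410437 206.37540769] [467.69518617 320.62622306] [266.67888437 231.24801555]
head top [306.93241125 197.88759773] [471.49992163 295.16279318] [266.38116263 249.92294857]
base [305.05087522 209.6459196 ] [464.53823833 330.4377588 ] [266.44020466 226.01869151]
[441.59857677 281.22043604] [266.37868982 282.48334493]
[502.24712476 309.49955593] [266.38379541 215.25607717]
```

View pics/w2z.png

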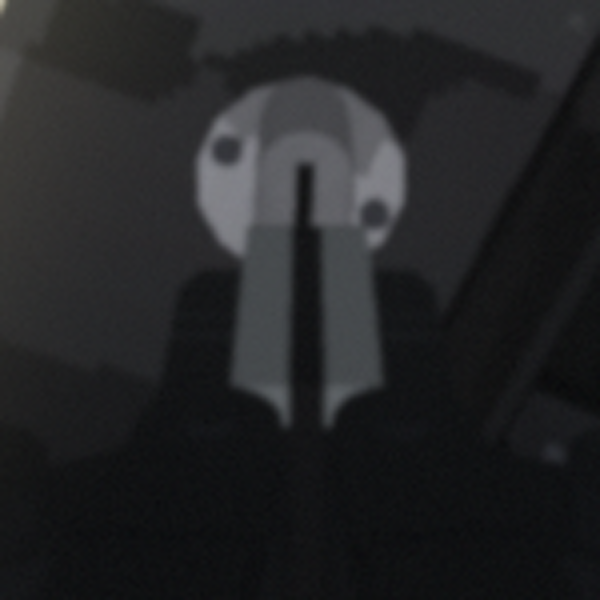

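```bash
python3 - <<'E'
import cv2
from h import *
im=ctrl.capture("scene")[160:230,270:350,::-1]; cv2.imwrite("pics/s3z.png",cv2.resize(im,None,fx=8,fy=8,interpolation=2))
s=ctrl.state();print(s['position'],s['finger_gap'])
E
```

```text
[632.62514804 100.83331197 138.95558204] -0.03158875681881432
```

View pics/s3z.png

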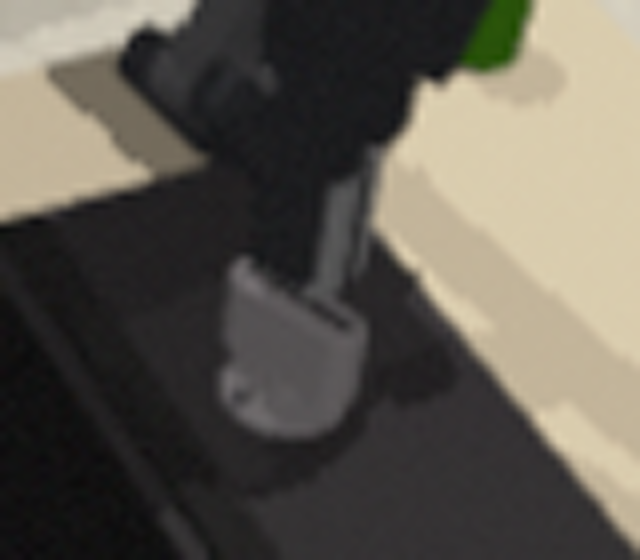

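```bash
python3 -m inch '0 0 0 -0.02 0;0 0 0 -0.03 0;0 0 0 -0.01 0'; python3 - <<'E'
import cv2
from h import *
s=ctrl.state();print(s['position'],s['finger_gap'])
c=cam("scene");w=cam("wrist",s)
im=ctrl.capture("scene")[:,:,::-1].copy(); p=proj(c,s['position']);print(p)
z=cv2.resize(im[120:220,260:360],None,fx=6,fy=6,interpolation=2); q=(p-[259.5,119.5])*6; cv2.circle(z,tuple(q.astype(int)),3,(0,0,255),-1); cv2.imwrite("pics/s4.png",z)
im=ctrl.capture("wrist")[:,:,::-1].copy(); p=proj(w,s['position']);print(p)
im=cv2.resize(im[150:350,170:370],None,fx=3,fy=3);q=(p-[169.5,149.5])*3; cv2.circle(im,tuple(q.astype(int)),3,(0,0,255),-1)
cv2.imwrite("pics/w4.png",im)
E
```

```text
time_s: 5.88
position: [634.2, 101.0, 202.8]
ee_rot: [[0.932, 0.363, 0.005], [0.363, -0.932, 0.0], [0.005, 0.002, -1.0]]
contact_force: [0.6, 0.2, 0.1]
finger_gap: -0.0
[634.22375998 100.96206434 202.80756465] -0.006058838144667254
[310.68784117 180.44802998]
[266.6806498  231.24991705]
```

View pics/s4.png

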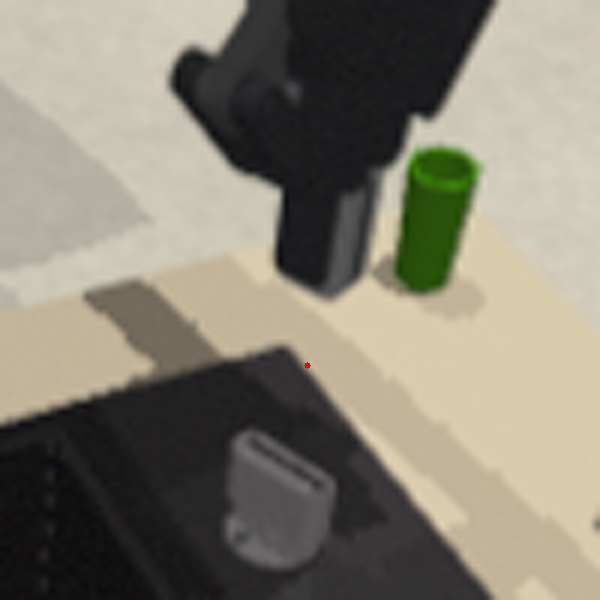

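View pics/w4.png

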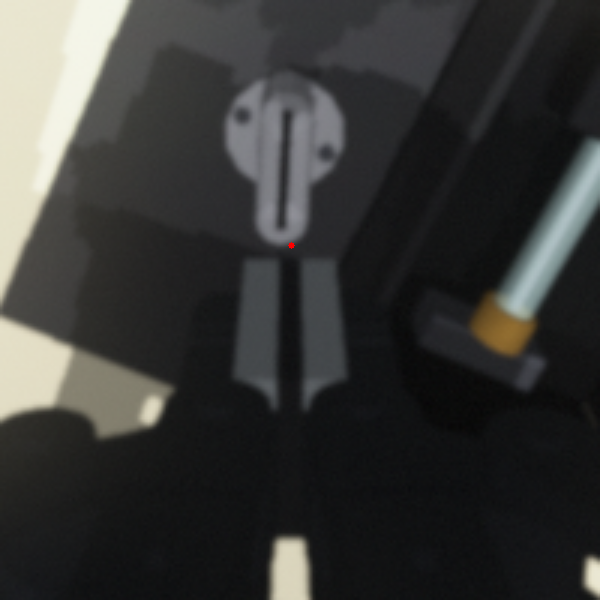

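```bash
python3 - <<'E'
from h import *
s=ctrl.state();c=cam("scene");w=cam("wrist",s);R=s['ee_rot'];p=s['position']
for d in (0,10,15,19,22,25,30):
    P=lambda x,y:p+R@[x,y,-d]
    print(d,[((proj(c,P(*k))-[259.5,119.5])*6).round() for k in((0,0),(11,8),(11,-8),(-11,8))],[((proj(w,P(*k))-[169.5,149.5])*3).round() for k in((11,8),(11,-8))])
E
```

```text
0 [array([305., 369.]), array([321., 400.]), array([354., 373.]), array([257., 365.])] [array([336., 188.]), array([247., 188.])]
10 [array([310., 342.]), array([325., 373.]), array([358., 346.]), array([261., 338.])] [array([339., 209.]), array([244., 209.])]
15 [array([312., 328.]), array([328., 359.]), array([361., 332.]), array([263., 325.])] [array([340., 220.]), array([243., 220.])]
19 [array([314., 317.]), array([330., 348.]), array([363., 321.]), array([264., 314.])] [array([341., 230.]), array([242., 230.])]
22 [array([315., 309.]), array([331., 340.]), array([364., 313.]), array([266., 305.])] [array([342., 237.]), array([241., 237.])]
25 [array([316., 300.]), array([332., 331.]), array([366., 304.]), array([267., 297.])] [array([343., 245.]), array([240., 245.])]
30 [array([318., 286.]), array([335., 317.]), array([368., 290.]), array([269., 282.])] [array([345., 258.]), array([238., 258.])]
```

The wrist and scene pictures both show the closed fingertips ending about 30 mm short of the reported TCP. The red dot at the projected TCP lies well below the tips. So the fingers closed just above the head instead of around it. I'll open and go lower, checking the force on the way.

```bash
python3 -m inch '60 0 -0.001 0 0;60 0 0 0.02 2;60 0 0 0.03 0;60 0 0 0.015 0;60 0 0 0.01 0'; python3 -m inch '60 0 0 0.004 0;60 0 0 0 0';python3 - <<'E'
import cv2
from h import *
s=ctrl.state();print(s['position'],s['contact_force'])
im=ctrl.capture("scene")[:,:,::-1].copy()
z=cv2.resize(im[120:220,260:360],None,fx=5,fy=5,interpolation=2)
w=ctrl.capture("wrist")[150:350,170:370,::-1];w=cv2.resize(w,None,fx=2.5,fy=2.5)
E

```

```text
time_s: 6.6
position: [631.1, 101.6, 121.4]
ee_rot: [[0.944, 0.329, -0.003], [0.329, -0.944, -0.0], [-0.003, -0.001, -1.0]]
contact_force: [0.5, -0.6, -0.1]
finger_gap: 51.3
time_s: 6.85
position: [632.4, 101.8, 120.1]
ee_rot: [[0.944, 0.33, 0.001], [0.33, -0.944, 0.0], [0.001, 0.0, -1.0]]
contact_force: [0.4, 0.4, -0.0]
finger_gap: 51.3
[632.44939637 101.77315948 120.09089123] [ 0.36365496  0.39640957 -0.02160032]
```

```bash
python3 -m inch '40 0 0 0.004 0;40 0 0 0.004 0;20 0 0 0 0;20 0 0 0 0'; python3 -m inch '0 0 0 0 0;0 0 0 0 0;0 0 0 0 0' 40;python3 - <<'E'
import cv2
from h import *
s=ctrl.state();print(s['position'],s['contact_force'],s['finger_gap'])
im=ctrl.capture("scene")[:,:,::-1].copy()
z=cv2.resize(im[140:240,250:350],(380,380),interpolation=2)
w=ctrl.capture("wrist")[150:350,170:370,::-1];w=cv2.resize(w,(380,380))
cv2.imwrite("pics/g5.png",np.hstack([z,w]))
E

```

```text
time_s: 7.45
position: [632.1, 101.7, 111.6]
ee_rot: [[0.944, 0.33, -0.0], [0.33, -0.944, -0.0], [-0.0, -0.0, -1.0]]
contact_force: [-0.7, -0.5, -0.2]
finger_gap: 16.9
time_s: 7.82
position: [632.3, 101.5, 111.9]
ee_rot: [[0.944, 0.33, 0.0], [0.33, -0.944, -0.0], [0.0, 0.0, -1.0]]
contact_force: [-0.5, -2.9, 0.8]
finger_gap: 10.7
[632.30019974 101.53406458 111.91642458] [-0.53635586 -2.85379726  0.75242928] 10.724470347660056
```

View pics/g5.png

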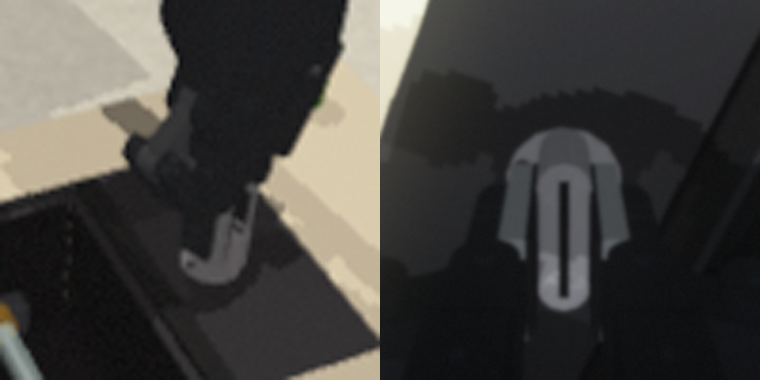

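The head is now between the jaws (gap 10.7 mm). I'll turn it counter-clockwise, from 23° to 90°.

```bash
python3 -m inch '0 0 0 0 -8;0 0 0 0 -9;0 0 0 0 -9;0 0 0 0 -9;0 0 0 0 -9';python3 -m inch '0 0 0 0 -8;0 0 0 0 -8;0 0 0 0 -5;0 0 0 0 0';python3 - <<'E'
import cv2
from h import *
s=ctrl.state();print(s['position'],s['contact_force'],s['moment'],s['finger_gap'],s['joint_positions'])
R=s['ee_rot'];print(np.degrees(np.arctan2(R[1,0],R[0,0])-np.load("S.npy")[2]))
E

```

```text
time_s: 8.55
position: [632.1, 101.7, 111.9]
ee_rot: [[0.445, 0.895, -0.0], [0.895, -0.445, 0.0], [-0.0, -0.0, -1.0]]
contact_force: [-0.7, -2.0, 2.9]
finger_gap: 10.9
time_s: 9.05
position: [632.0, 101.8, 111.9]
ee_rot: [[0.101, 0.995, -0.0], [0.995, -0.101, 0.0], [-0.0, -0.0, -1.0]]
contact_force: [-3.0, -1.1, 3.3]
finger_gap: 11.1
[631.97329603 101.78044683 111.89364329] [-3.04128833 -1.1369019   3.31106652] [-0.22466461  0.54793282  0.05615182] 11.062923691370587 [4.56013350e+00 1.67633704e+01 8.41460103e+01 1.92318929e-03
 7.91097242e+01 1.03283296e+01]
88.03109445070619
```

```bash
python3 -m inch '0 0 0 0 -2;0 0 0 0 -2;0 0 0 0 0';python3 - <<'E'
from h import *
s=ctrl.state();print(s['moment'],s['finger_gap'])
R=s['ee_rot'];print(np.degrees(np.arctan2(R[1,0],R[0,0])-np.load("S.npy")[2]))
E

```

```text
time_s: 9.43
position: [632.0, 101.7, 111.9]
ee_rot: [[0.03, 1.0, -0.0], [1.0, -0.03, 0.0], [0.0, -0.0, -1.0]]
contact_force: [-4.3, -1.8, 5.5]
finger_gap: 11.1
[-0.20586257  0.78910541 -0.89050417] 11.12297862693
92.06718947233298
```

The moment jumped to 0.9 Nm, so the head is at its end stop. I'll release it, rise and look.

```bash
python3 -m inch '45 0 0 0 0;45 0 0 0 0;45 0 0 -0.03 0;45 0 0 -0.06 0;45 0 0 -0.06 0';python3 - <<'E'
from h import *
import cv2
s=ctrl.state();w=cam("wrist",s)
im=ctrl.capture("wrist")[:,:,::-1].copy()
r=ctrl.regions_of("wrist","fastener_head")
for q in r: 
    ys,xs=np.nonzero(q['pixels']); print(q['conf'],q['pixel'],len(xs),cv2.minAreaRect(np.c_[xs,ys].astype(np.float32)))
h=np.array((632,100.7,160));a=np.load("S.npy")[2]
for t in (80,90):
  t=np.radians(t)+a;d=18*np.array([np.cos(t),np.sin(t),0]);print(proj(w,h+d),proj(w,h-d))
  if t>1.45: 
    for k in (1,-1): cv2.circle(im,tuple(proj(w,h+k*d).astype(int)),2,(0,0,255),-1)
print(s['finger_gap'])
cv2.imwrite("pics/w6.png",cv2.resize(im,None,fx=1.5,fy=1.5))
E
```

```text
time_s: 10.05
position: [631.8, 101.8, 262.6]
ee_rot: [[0.03, 1.0, -0.001], [1.0, -0.03, 0.0], [0.0, -0.001, -1.0]]
contact_force: [1.4, 0.4, 0.7]
finger_gap: 38.9
0.64 [265.3, 179.4] 608 ((267.0, 177.5), (45.0, 14.0), 90.0)
0.24 [335.0, 29.3] 2817 ((335.7762756347656, 31.751380920410156), (51.510284423828125, 66.30183410644531), 48.012786865234375)
[270.16321176 161.75690517] [261.11690914 202.63297504]
[266.34821384 161.28932907] [264.79881743 203.06920173]
38.89936617825292
```

View pics/w6.png

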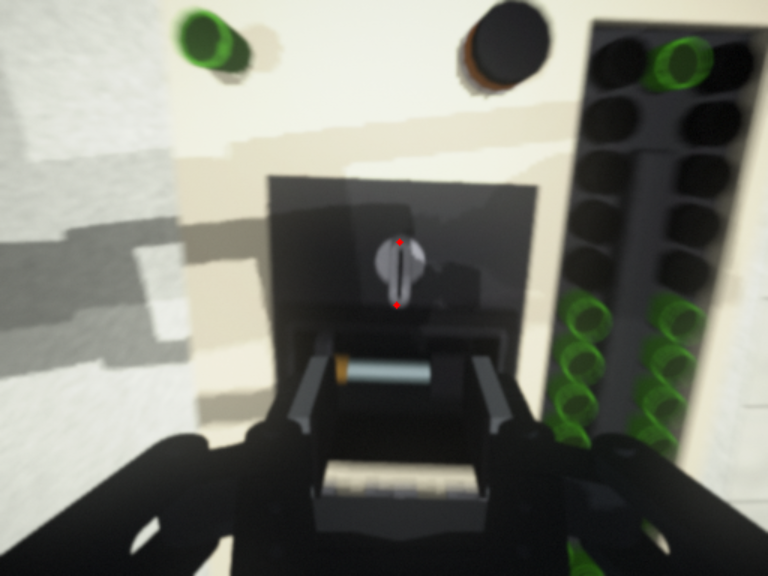

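The red dots, where the head's ends should be at 90°, fall on the head's ends, so it is in line. The cup and jar are untouched. Next I'll square the tool to the sampler, go up and over, and come down behind the panel with the fingers shut.

```bash
python3 -m inch '0 0 0 -0.04 2;0 0 0 -0.042 0;0 -0.02 -0.01 0 0;0 -0.045 -0.01 0 0;0 -0.045 -0.01 0 0';python3 -m inch '0 -0.045 -0.01 0 0;0 -0.045 0 0 0;0 0 0 0 0';python3 - <<'E'
from h import *
import cv2
s=ctrl.state();x,y,a=np.load("S.npy");p=s['position'];R=s['ee_rot']
c,q=np.cos(a),np.sin(a);d=p[:2]-[x,y];print("sampler xy",c*d[0]+q*d[1],-q*d[0]+c*d[1],p[2],np.degrees(np.arctan2(R[1,0],R[0,0])-a))
im=ctrl.capture("scene")[:,:,::-1];print(s['time_s'])
cv2.imwrite("pics/s7.png",im)
E
```

```text
time_s: 10.78
position: [594.9, -6.7, 343.4]
ee_rot: [[0.064, 0.998, 0.001], [0.998, -0.064, -0.0], [-0.0, 0.001, -1.0]]
contact_force: [-0.1, -0.1, 0.9]
finger_gap: -0.0
time_s: 11.15
position: [578.9, -98.2, 343.3]
ee_rot: [[0.069, 0.998, 0.0], [0.998, -0.069, -0.001], [-0.001, 0.0, -1.0]]
contact_force: [-0.0, 1.0, -0.5]
finger_gap: 0.3
sampler xy -79.81698603361116 -142.02656326454948 343.28457194063475 89.8456725016167
11.15
```

View pics/s7.png

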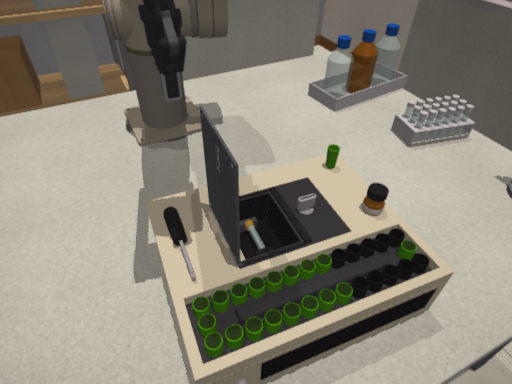

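```bash
python3 -m inch '0 0 0 0.02 0;0 0 0 0.03 0;0 0.012 0 0.004 0;0 0.012 0 0 0;0 0 0 0 0';python3 - <<'E'
from h import *
import cv2
s=ctrl.state();x,y,a=np.load("S.npy");p=s['position']
c,q=np.cos(a),np.sin(a);d=p[:2]-[x,y];print("sampler xy",c*d[0]+q*d[1],-q*d[0]+c*d[1],p[2],s['contact_force'])
im=ctrl.capture("scene")[:,:,::-1];print(s['time_s'])
cv2.imwrite("pics/s8.png",cv2.resize(im[40:240,120:330],None,fx=3,fy=3,interpolation=2))
r=186;L=None
for t in np.r_[1.57,np.arange(1.5,-.01,-.1)]:
    P=np.array([-100+r*np.cos(t)-2*np.sin(t)-11,133.5+r*np.sin(t)+2*np.cos(t)-30])
    print(round(t,2),P.round(1),None if L is None else ((P-L)*[1,-1]).round(1)); L=P
E
```

```text
time_s: 11.82
position: [581.6, -69.6, 291.5]
ee_rot: [[0.063, 0.998, 0.003], [0.998, -0.063, -0.0], [-0.0, 0.003, -1.0]]
contact_force: [0.0, -0.2, -0.3]
finger_gap: 0.3
sampler xy -79.03699424623025 -113.33405445767676 291.49799956194335 [ 0.01466982 -0.15556299 -0.32712224]
11.825
1.57 [-112.9  289.5] None
1.5 [-99.8 289.2] [13.   0.3]
1.4 [-81.4 287.1] [18.5  2. ]
1.3 [-63.2 283.3] [18.2  3.9]
1.2 [-45.5 277.6] [17.7  5.7]
1.1 [-28.4 270.2] [17.1  7.4]
1.0 [-12.2 261.1] [16.2  9.1]
0.9 [  3.1 250.4] [15.2 10.7]
0.8 [ 17.2 238.3] [14.1 12.1]
0.7 [ 30.  224.9] [12.8 13.5]
0.6 [ 41.4 210.2] [11.4 14.7]
0.5 [ 51.3 194.4] [ 9.9 15.7]
0.4 [ 59.5 177.8] [ 8.3 16.7]
0.3 [ 66.1 160.4] [ 6.6 17.4]
0.2 [ 70.9 142.4] [ 4.8 18. ]
0.1 [ 73.9 124.1] [ 3.  18.4]
-0.0 [ 75.  105.5] [ 1.1 18.6]
```

View pics/s8.png

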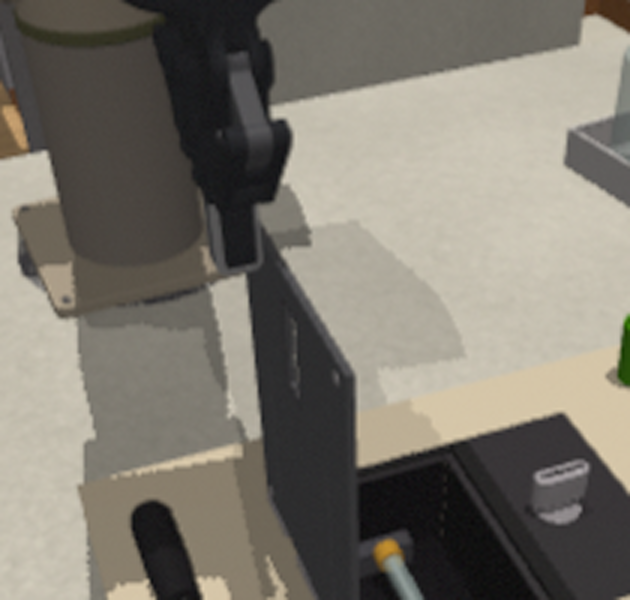

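```bash
python3 -m inch '0 0.013 0 0 0;0 0.0185 0 0.002 0;0 0.018 0 0.004 0'; python3 -m inch '0 0.018 0 0.006 0;0 0.017 0 0.007 0'; python3 - <<'E'
from h import *
import cv2
s=ctrl.state();print(s['contact_force'])
im=ctrl.capture("scene")[:,:,::-1]
cv2.imwrite("pics/s9.png",cv2.resize(im[40:240,120:330],None,fx=3,fy=3,interpolation=2))
E
```

```text
time_s: 12.25
position: [584.3, -20.6, 284.0]
ee_rot: [[0.065, 0.998, 0.001], [0.998, -0.065, 0.0], [0.0, 0.001, -1.0]]
contact_force: [1.6, -1.3, 0.7]
finger_gap: 0.2
time_s: 12.5
position: [586.2, 14.6, 270.1]
ee_rot: [[0.065, 0.998, -0.0], [0.998, -0.065, 0.0], [0.0, -0.0, -1.0]]
contact_force: [1.5, -0.7, -0.6]
finger_gap: -0.3
[ 1.48780282 -0.72323293 -0.61107719]
```

View pics/s9.png

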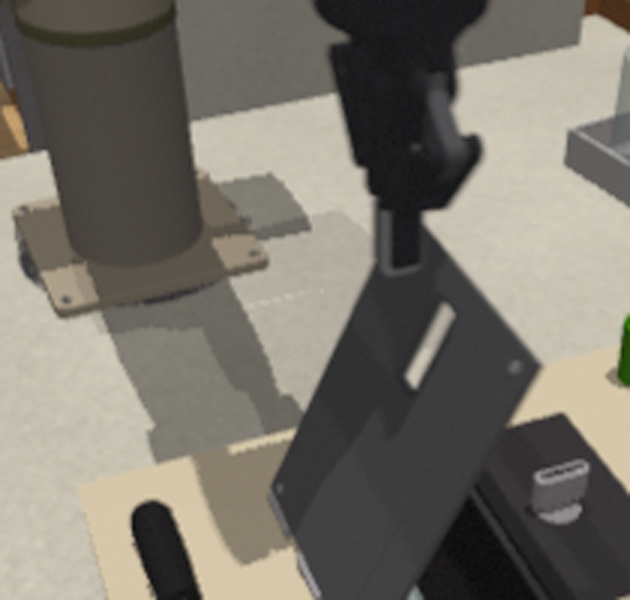

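The panel is following the fingertip, now at about 1.1 rad, with the slot visible at (430,345) in the zoomed view. I'll continue along the arc.

```bash
python3 -m inch '0 0.016 0 0.009 0;0 0.015 0 0.011 0;0 0.014 0 0.012 0;0 0.013 0 0.0135 0'; python3 -m inch '0 0.0115 0 0.0145 0;0 0.010 0 0.0155 0;0 0.008 0 0.0165 0'; python3 - <<'E'
from h import *
import cv2
s=ctrl.state();x,y,a=np.load("S.npy");p=s['position']
c,q=np.cos(a),np.sin(a);d=p[:2]-[x,y];print("sampler xy",c*d[0]+q*d[1],-q*d[0]+c*d[1],p[2],s['contact_force'])
im=ctrl.capture("scene")[:,:,::-1]
cv2.imwrite("pics/s10.png",cv2.resize(im[60:260,150:360],None,fx=3.5,fy=3,interpolation=2))
E
```

```text
time_s: 13.05
position: [590.1, 71.9, 224.2]
ee_rot: [[0.065, 0.998, -0.0], [0.998, -0.065, 0.0], [0.0, -0.0, -1.0]]
contact_force: [0.2, -1.8, 1.7]
finger_gap: -0.1
time_s: 13.42
position: [592.0, 101.0, 177.5]
ee_rot: [[0.065, 0.998, -0.0], [0.998, -0.065, 0.0], [0.0, -0.0, -1.0]]
contact_force: [0.6, 0.2, 0.7]
finger_gap: 0.1
sampler xy -80.01928272820183 57.62501447917748 177.51740380005674 [0.61374565 0.17088465 0.73453633]
```

View pics/s10.png

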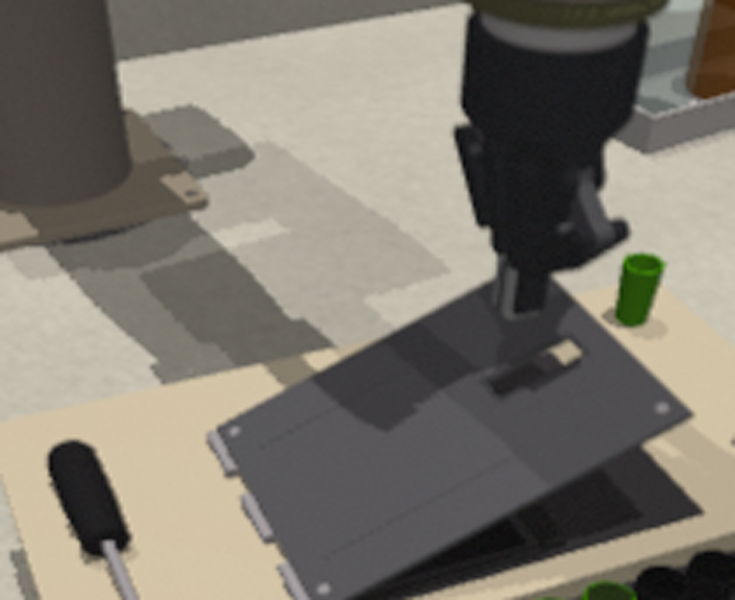

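```bash
python3 -m inch '0 0.0066 0 0.0175 0;0 0.0048 0 0.018 0;0 0.002 0 0.010 0;0 0.001 0 0.006 0;0 0 0 0 0'; python3 - <<'E'
from h import *
import cv2
s=ctrl.state();x,y,a=np.load("S.npy");p=s['position']
c,q=np.cos(a),np.sin(a);d=p[:2]-[x,y];print("sampler xy",c*d[0]+q*d[1],-q*d[0]+c*d[1],p[2],s['contact_force'])
im=ctrl.capture("scene")[:,:,::-1]
cv2.imwrite("pics/s11.png",cv2.resize(im[100:260,180:360],None,fx=4,fy=3.7,interpolation=2))
E
```

```text
time_s: 14.1
position: [592.7, 114.6, 126.7]
ee_rot: [[0.065, 0.998, -0.001], [0.998, -0.065, -0.0], [-0.0, -0.001, -1.0]]
contact_force: [0.6, 0.6, 0.4]
finger_gap: -0.0
sampler xy -80.2247869136905 71.23566149740043 126.72164961594046 [0.64677521 0.60747131 0.44108401]
```

View pics/s11.png

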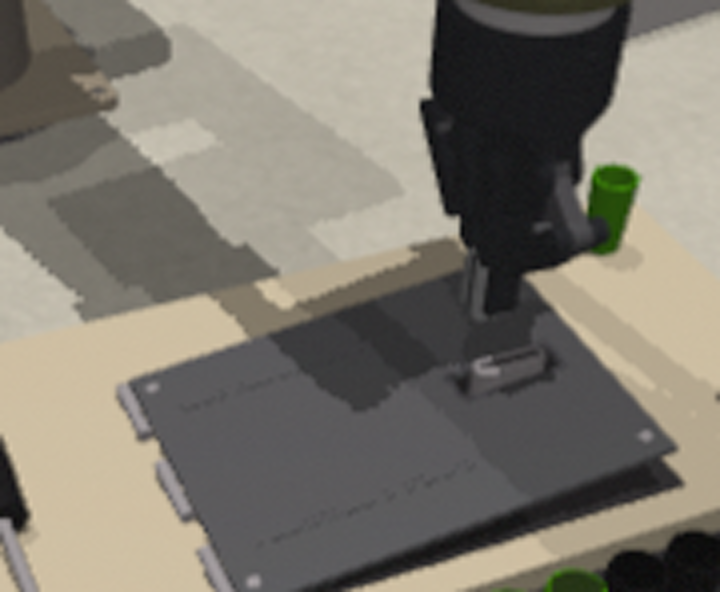

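```bash
python3 - <<'E'
from h import *
import cv2
ct=cam("top");cs=cam("scene")
ctrl.capture("scene");ctrl.capture("top")
for t in("cup_mid","jar_mid"):
    a=ctrl.regions_of("scene",t);b=ctrl.regions_of("top",t)
    print(t,[(round(q['conf'],2),q['pixel']) for q in a[:2]],[(round(q['conf'],2),q['pixel']) for q in b[:2]])
    if a: print(onz(cs,a[0]['pixel'],154).round(1))
    if b: print(onz(ct,b[0]['pixel'],160).round(1))
E
python3 -m inch '0 0 0 0.006 0;0 0 0 0.005 0;0 0 0 0.003 0;0 0 0 0 0'; python3 - <<'E'
from h import *
s=ctrl.state();print(s['position'],s['contact_force'])
E
```

```text
cup_mid [(0.7, [281.7, 272.9]), (0.61, [331.7, 152.7])] [(0.73, [167.8, 190.5])]
[746.8 -17.  154. ]
[546.2 216.9 160. ]
jar_mid [(0.66, [373.9, 197.3])] []
[679.  215.9 154. ]
time_s: 14.95
position: [592.6, 114.7, 112.6]
ee_rot: [[0.065, 0.998, -0.001], [0.998, -0.065, -0.0], [-0.0, -0.001, -1.0]]
contact_force: [0.3, -0.1, -0.1]
finger_gap: 0.5
[592.55560538 114.67481993 112.63505692] [ 0.28068043 -0.11734465 -0.14985289]
```

```bash
python3 -m inch '0 0 0 0.003 0;0 0 0 0.003 0;0 0 0 0 0'; python3 -m inch '0 0 0 0.002 0;0 0 0 0 0'; python3 -m inch '0 0 0 0.002 0;0 0 0 0 0'
```

```text
time_s: 15.32
position: [592.9, 114.8, 107.2]
ee_rot: [[0.065, 0.998, 0.0], [0.998, -0.065, 0.0], [0.0, 0.0, -1.0]]
contact_force: [-1.1, 1.0, 2.2]
finger_gap: 0.0
time_s: 15.58
position: [593.0, 114.9, 106.0]
ee_rot: [[0.065, 0.998, 0.0], [0.998, -0.065, 0.0], [0.0, 0.0, -1.0]]
contact_force: [-3.6, 0.7, 6.8]
finger_gap: -0.2
time_s: 15.82
position: [593.3, 114.9, 105.7]
ee_rot: [[0.065, 0.998, 0.001], [0.998, -0.065, 0.0], [0.0, 0.001, -1.0]]
contact_force: [-10.1, 0.1, 18.8]
finger_gap: -0.1
```

```bash
python3 - <<'E'
from h import *
import cv2
s=ctrl.state();print(s['position'],s['contact_force'])
im=ctrl.capture("scene")[:,:,::-1]
a=cv2.resize(im[140:250,200:360],None,fx=4.8,fy=5,interpolation=2)
x,y,yaw=np.load("S.npy");c=cam("scene")
def S(px,py,z): return [x+np.cos(yaw)*px-np.sin(yaw)*py,y+np.sin(yaw)*px+np.cos(yaw)*py,z]
for t,col in((0,(0,255,0)),(.04,(0,0,255))):
  for lx in(35,-115):
    for r in (0,201):
      p=(proj(c,S(lx,-100+r*np.cos(t)-2*np.sin(t),133.5+r*np.sin(t)+2*np.cos(t)))-[199.5,139.5])*[4.8,5]
      cv2.circle(a,tuple(p.astype(int)),2,col,-1)
cv2.imwrite("pics/s12.png",a)
w=ctrl.capture("wrist")[:,:,::-1];cv2.imwrite("pics/w12.png",w)
r=ctrl.regions_of("wrist","fastener_head")
for q in r: print(q['conf'],q['pixel'])
E
```

```text
[593.26596452 114.85188727 105.7004195 ] [-10.05745645   0.13507841  18.79298928]
0.81 [360.8, 272.9]
```

View pics/s12.png

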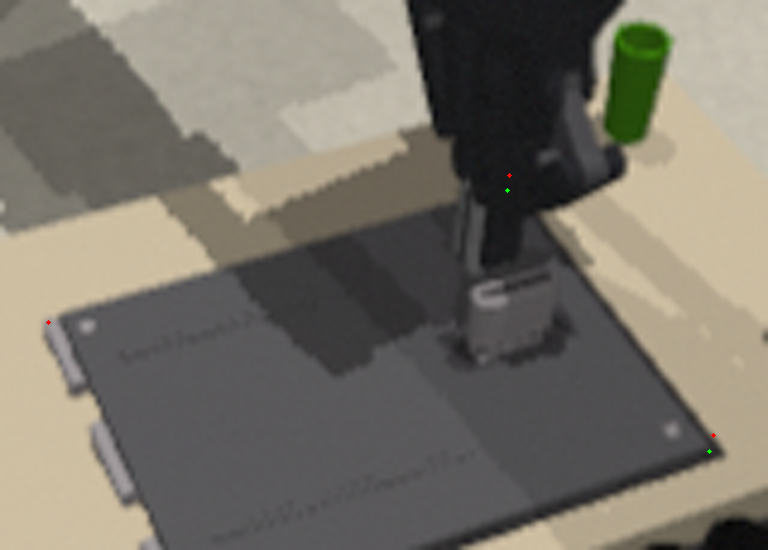

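View pics/w12.png

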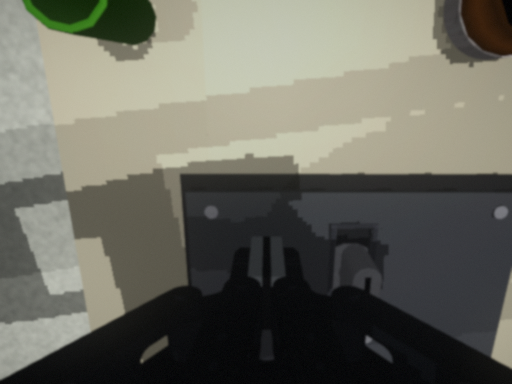

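The panel's free corner (715,452) falls on the predicted mark for 0 rad (green), and z has stopped moving while the force climbs, so it is home. The −10 N sideways force could be friction, or the right knuckle brushing the head. I'll ease off, shift 8 mm away from the head and press again.

```bash
python3 -m inch '0 0 0 -0.006 0;0 0 -0.008 0 0;0 0 0 0 0'; python3 -m inch '0 0 0 0.004 0;0 0 0 0.001 0;0 0 0 0 0'; python3 -m inch '0 0 0 0.001 0;0 0 0 0 0;0 0 0 0 0'
```

```text
time_s: 16.35
position: [584.8, 115.2, 109.3]
ee_rot: [[0.065, 0.998, 0.001], [0.998, -0.065, -0.0], [-0.0, 0.001, -1.0]]
contact_force: [-0.2, 0.8, 3.8]
finger_gap: -0.4
time_s: 16.73
position: [584.9, 115.4, 105.8]
ee_rot: [[0.065, 0.998, 0.0], [0.998, -0.065, 0.0], [0.0, 0.0, -1.0]]
contact_force: [-6.6, -0.0, 15.5]
finger_gap: 0.3
time_s: 17.1
position: [585.0, 115.4, 105.6]
ee_rot: [[0.065, 0.998, 0.001], [0.998, -0.065, 0.0], [0.0, 0.001, -1.0]]
contact_force: [-9.7, -1.7, 21.0]
finger_gap: 0.3
```

The side force scales the same way 8 mm further from the head, so it is friction from arm compliance and not contact with the head. One last look before handing in.

```bash
python3 - <<'E'
from h import *
import cv2
a=ctrl.capture("scene")[:,:,::-1];b=ctrl.capture("top")[:,:,::-1]
cv2.imwrite("pics/f.png",np.hstack([cv2.resize(a[130:330,140:420],(400,400)),cv2.resize(b[60:240,140:360],(400,400))]))
s=ctrl.state();print(s['position'],s['contact_force'],s['time_s'])
E
```

```text
[585.02931899 115.38527995 105.59409141] [-9.26361531 -1.82620435 21.09296933] 17.2
```

View pics/f.png

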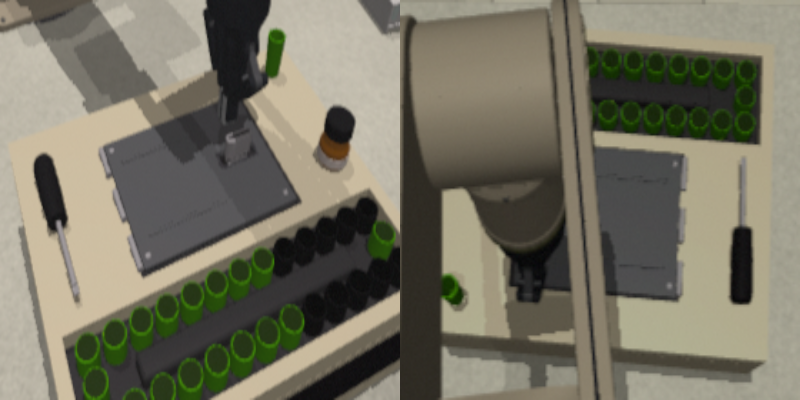

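The panel is flat and the head stands through the slot, in line with it. The cup, jar and screwdriver have not moved.

```bash
python3 -c "
from station import ctrl
print(ctrl.sign_off())"
```

```text
the job is handed in; nothing more can be done
None
```

The panel is shut and held home with the fastener in line with the slot, ready for you to lock. I handed the job in at 17.2 s, with the arm still pressing.

- **Fastener:** I gripped the head and turned it counter-clockwise from about 23° to its end stop. The moment at the stop rose to about 0.9 Nm. A wrist picture after release showed the head at about 90°, and it later passed cleanly through the slot.
- **Panel:** I pushed it over from behind with the fingers shut, and I am pressing beside the slot near the free edge with about 21 N. Its free corner matched the predicted position for 0 rad. The tool height stayed at 105.6–105.8 mm while the force rose from about 15 to 21 N, so it is against the stop.
- **Loose items:** The final pictures show the cup, jar and screwdriver where they were.

Some checks failed or disagreed:

- **Fingertips short of the TCP:** They end about 30 mm behind the reported TCP, so my first grip closed on air just above the head. I went lower and the second grip held.
- **Sideways force:** There is about 9–10 N sideways at the press. It scaled the same way 8 mm further from the head, so I take it as friction.
- **Network finds:** One cup detection was wrong and I ignored it.

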